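# Load the switch carrier in reverse order

### The arm

A 6-joint arm with a two-finger parallel gripper is mounted at the origin on the work surface. World frame = base frame: x ahead of the robot, y to its left, z up, the work surface at z = 0. Lengths are in mm, angles in rad, forces in N, time in s.
With the tool pointing down it reaches from about 325 to 775 mm from the base axis. Payload 5.5 kg.
Tool frame: the origin (TCP) lies at the very end of the fingers, on their centre line; the grasp point (between the pads) lies 19 mm behind it; z points along the fingers, y is the direction in which the jaws open and shut (so a half turn about z gives the same grasp; the last joint's range is limited). The gripper opens to 88 mm and grips with 3 to 60 N. Pads are 20 mm wide; open, the fingers measure 115 mm over their backs; the gripper's body (75 mm by 178 mm) begins 61 mm behind the grasp point.
Start: joints at [-1.191, 0.091, 1.231, -0, 1.82, -0.057], TCP at [253.827, -543.68, 222.631] pointing down, gripper open.
Joint ranges: [-2.87, 2.87], [-0.86, 2.18], [0.17, 2.46], [-1.51, 4.65], [0.06, 2.69], [-2.65, 2.65]. Speed limits (rad/s): [2.57, 2.57, 3.01, 3.14, 3.14, 3.14].

### API

Orientations are given as a rotation vector (axis times angle).
In Python, from rig import ctrl gives the robot as it stands.
- The arm moves only by the shell command python3 -m jog 'ROWS'. ROWS is JSON, a list of rows, each an object of numbers: "claw": the finger opening in m, from 0 to 0.0878; "x", "y", "z": the shift along the tool's x, y, z in m; "rx", "ry", "rz": the turn, a rotation vector about the tool's x, y, z in degrees. In form: [{"claw": .., "x": .., "y": .., "z": .., "rx": .., "ry": .., "rz": ..}, ...]. A call has exactly 10 rows; each row shifts and turns the commanded pose from where the row before left it, along the tool's axes as they then stand; what a row does not reach is not made up. A row lasts 1/8 s, in which the tool goes at most 62.5 mm and 10.7 degrees, less where a joint would pass 70% of its speed; a pose out of reach is approached as far as the arm can. A call with a gripper value outside its range is refused whole. The fingers move at their own pace and stop on an object; the grip force is fixed at half the most. Time passes only in rows, so rows that do not move let the fingers close, or fill a call up. It gives the time, the measured TCP pose, the force and the opening at its end, in the units of the state.
- ctrl.sense(): the state, without advancing time (a new reading comes with each control period).
- ctrl.capture(name): name is "side" or "top"; returns the picture (384x512x3 uint8, red, green, blue); there is no depth.
- ctrl.camera_params(name): a dict with "fx", "fy", "cx", "cy" (pixels), "position" and "attitude" of the camera in the world. Camera axes: x right, y down, z forward; pixel columns grow to the right and rows downward; lengths in mm; the calibration is good to about 2 mm. A picture is of the moment at which its call begins. camera_params takes no time and is no camera call.
- ctrl.sign_off(): hands the job in, once; it reports no verdict.
The state is a dict: "time_s": time; "joints": joint angles; "qvel": joint speeds; "joint_efforts": joint torques, N m; "position": TCP position; "tcp_rot": TCP orientation; "force": force on the tool from outside, world axes, zero at the start; "wrist_torque": the same for the moment, N m; "width": opening from 0.0 (shut) to 1.0 (fully open).
Only numpy, scipy, OpenCV 4.12 (cv2) and the standard library are available. Lean on these libraries where they do the work, as an engineer would, in place of code of your own. Each camera call takes 0.05 s, during which the arm holds its last target. There are 200 camera calls.

### The job

Move the four push-button switches from the supply rack into the carrier in reverse order: the switch nearest the supply rack's white end block goes into the pocket furthest from the carrier's white end block, the next one into the next pocket, and so on until the last is beside the carrier's white end. Keep each switch upright and set it fully down in its pocket, without dropping it from a height.

Things in the scene. Friction and masses are not known exactly. Their poses are not given: they have to be found in the camera images.
- supply: Supply rack: aluminium rail 60 mm across, 264 long, carrying four grey cradles centred at y = -87, -29, 29, 87 mm. White block (60 x 22 mm, 30 high) at its +y end, thin dark plate at the other. Fixed. Origin: underside centre, on the table. y runs along the row to the white end (robot's left), x across, z up; yaw within 0.3.
- carrier: Carrier: black tray 60 mm across, 264 long; four empty pockets edged orange centred at x 0, y = -87, -29, 29, 87 mm, inside 52 (x) x 48 mm, walls 6 high, floor 14 mm above the table. White block (60 x 22 mm, 30 high) at its +y end, thin dark plate at the other. Fixed. Origin: underside centre, on the table. y runs along the row to the white end (robot's left), x across, z up; yaw within 0.3.
- switch_red: Loose switch: black block 34 (x) x 30 (y) x 44 mm high with a round red button, 20 mm wide, 10 high, on top; 0.08 to 0.16 kg. Upright in the red-tabbed cradle, nearly square to the rack, underside 14 mm above the table. Origin: underside centre, z up. Grip its 34 mm width from above, above the 6 mm cradle walls; neighbours along y are 18 to 36 mm off. Plain black blocks are spares.
- switch_yellow: Loose switch: black block 34 (x) x 30 (y) x 44 mm high with a round yellow button, 20 mm wide, 10 high, on top; 0.08 to 0.16 kg. Upright in the yellow-tabbed cradle, nearly square to the rack, underside 14 mm above the table. Origin: underside centre, z up. Grip its 34 mm width from above, above the 6 mm cradle walls; neighbours along y are 18 to 36 mm off. Plain black blocks are spares.
- switch_green: Loose switch: black block 34 (x) x 30 (y) x 44 mm high with a round green button, 20 mm wide, 10 high, on top; 0.08 to 0.16 kg. Upright in the green-tabbed cradle, nearly square to the rack, underside 14 mm above the table. Origin: underside centre, z up. Grip its 34 mm width from above, above the 6 mm cradle walls; neighbours along y are 18 to 36 mm off. Plain black blocks are spares.
- switch_blue: Loose switch: black block 34 (x) x 30 (y) x 44 mm high with a round blue button, 20 mm wide, 10 high, on top; 0.08 to 0.16 kg. Upright in the blue-tabbed cradle, nearly square to the rack, underside 14 mm above the table. Origin: underside centre, z up. Grip its 34 mm width from above, above the 6 mm cradle walls; neighbours along y are 18 to 36 mm off. Plain black blocks are spares.
- cradle_red: Grey cradle with a red tab on its robot-side edge, 60 (x) x 56 mm, fixed in one of the supply rack's four places; the red switch starts in it. Pocket inside 52 x 48 mm, walls 6 mm high. Origin: underside centre, 8 mm above the table; its floor is 6 mm above that. Axes as the supply rack's.
- cradle_yellow: Grey cradle with a yellow tab on its robot-side edge, 60 (x) x 56 mm, fixed in one of the supply rack's four places; the yellow switch starts in it. Pocket inside 52 x 48 mm, walls 6 mm high. Origin: underside centre, 8 mm above the table; its floor is 6 mm above that. Axes as the supply rack's.
- cradle_green: Grey cradle with a green tab on its robot-side edge, 60 (x) x 56 mm, fixed in one of the supply rack's four places; the green switch starts in it. Pocket inside 52 x 48 mm, walls 6 mm high. Origin: underside centre, 8 mm above the table; its floor is 6 mm above that. Axes as the supply rack's.
- cradle_blue: Grey cradle with a blue tab on its robot-side edge, 60 (x) x 56 mm, fixed in one of the supply rack's four places; the blue switch starts in it. Pocket inside 52 x 48 mm, walls 6 mm high. Origin: underside centre, 8 mm above the table; its floor is 6 mm above that. Axes as the supply rack's.
There are look-alikes about, which are no part of the job. Leave any orange look-alike of the switch_yellow alone.

How it is judged:
By the outcome, as a careful person would: the job done as asked, in the order asked, and still so for the second after the job is handed in, with the robot touching nothing.
It also fails if it takes over 99 s, if anything falls off the work surface, if the arm or the gripper's body presses on something with over 40 N, if the wrist force passes 120 N, or if a joint passes its speed limit or range.

## Working session

There is one attempt and no reset: what is moved stays moved. The work goes in short steps, Python scripts to look and compute and a shell command to move; the robot and the scene stay as the last step left them, time stands still between calls to the robot, and variables do not carry over. Pictures are saved under pics/ and viewed, about 12 in all and at most 16, crops included, and the job is handed in when it is done.

```bash
ls; mkdir -p pics; python3 - <<'E'
from rig import ctrl
import cv2
for n in("top","side"):
    cv2.imwrite(f"pics/{n}0.png",cv2.resize(ctrl.capture(n)[:,:,::-1],(800,600),interpolation=cv2.INTER_CUBIC))
    print(n,ctrl.camera_params(n))
print(ctrl.sense())
E
```

```text
pics
top {'fx': 377.0984845381031, 'fy': 377.0984845381031, 'cx': 255.66083835219473, 'cy': 187.85719800785873, 'position': array([ 511.90094944,   -1.85045397, 1028.35256436]), 'attitude': array([-2.17197223,  2.19469315, -0.02631052])}
side {'fx': 351.3446394846436, 'fy': 351.3446394846436, 'cx': 251.21041217534042, 'cy': 195.75696504364004, 'position': array([ 258.4910137 , -392.35165134,  513.82723708]), 'attitude': array([-2.22030726,  0.70932129, -0.31339792])}
{'time_s': 0.1, 'joints': array([-1.19070324e+00,  9.17568354e-02,  1.23176959e+00,  3.56280550e-05,
        1.81984282e+00, -5.67105472e-02]), 'qvel': array([ 7.12969880e-06,  4.42842952e-04, -3.52140825e-03,  6.04291979e-04,
        3.27158520e-04, -4.08861023e-04]), 'joint_efforts': array([ 1.82140819e-03, -4.47855020e+01, -4.07570779e+01,  6.98457775e-02,
        2.83988990e-02, -1.27816274e-04]), 'position': array([ 253.72495611, -543.39840922,  221.63365836]), 'tcp_rot': array([-3.06524384e+00, -6.80320178e-01,  3.95499615e-04]), 'force': array([-0.17887116, -1.23676384, -0.13631935]), 'wrist_torque': array([-0.03202676,  0.04548052,  0.00027465]), 'width': 0.9991133596634677}
```

View pics/top0.png

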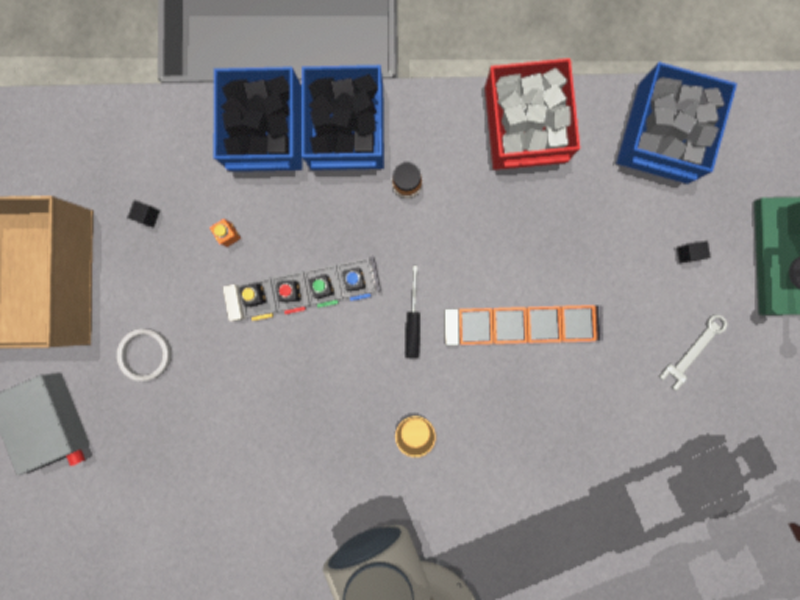

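View pics/side0.png

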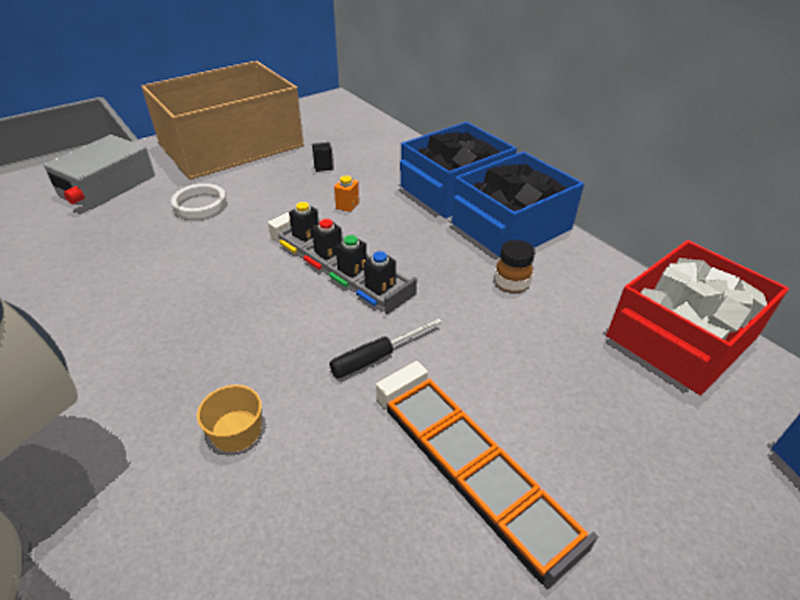

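Top view (800 px): the rack runs from its white end at (232,302) to its dark end at (376,275), with yellow (249,295), red (288,291), green (320,286) and blue (353,279). The carrier's white end is at (451,327) and its far pocket at (579,323).

Possible mix-ups:
- Yellow: the orange block with a yellow button at (224,231), the bowl at (415,436).
- Red: the knob at (75,458), the red bin.
- Switches in general: plain black spares at (143,213) and (692,252), and the brown jar at (406,180).

I choose the four switches standing in the tabbed cradles.

```bash
cat > h.py <<'E'
import numpy as np, cv2
from rig import ctrl
from scipy.spatial.transform import Rotation as R
from scipy.optimize import least_squares
P={n:ctrl.camera_params(n) for n in("top","side")}
def proj(n,X):
    p=P[n]; c=(np.atleast_2d(X)-p["position"])@R.from_rotvec(p["attitude"]).as_matrix()
    return np.c_[p["fx"]*c[:,0]/c[:,2]+p["cx"],p["fy"]*c[:,1]/c[:,2]+p["cy"]]
def back(n,uv,z):
    p=P[n]; uv=np.atleast_2d(uv)
    d=np.c_[(uv[:,0]-p["cx"])/p["fx"],(uv[:,1]-p["cy"])/p["fy"],np.ones(len(uv))]@R.from_rotvec(p["attitude"]).as_matrix().T
    return p["position"]+d*((z-p["position"][2])/d[:,2])[:,None]
HUE={"yellow":(23,32),"red":(0,6),"green":(50,80),"blue":(100,120)}
def blobs(im,col):
    h=cv2.cvtColor(im,cv2.COLOR_RGB2HSV); lo,hi=HUE[col]
    m=cv2.inRange(h,(lo,110,70),(hi,255,255))
    if col=="red": m|=cv2.inRange(h,(174,110,70),(180,255,255))
    n,l,s,c=cv2.connectedComponentsWithStats(m)
    return [(s[i,4],c[i]) for i in range(1,n) if s[i,4]>=8]
E
python3 - <<'E'
from h import *
for n in P:
    im=ctrl.capture(n); cv2.imwrite(f"{n}.png",im[:,:,::-1])
    for c in HUE:
        for a,uv in blobs(im,c):
            X=back(n,uv,66)[0]
            if 400<X[0]<700 and 40<X[1]<330: print(n,c,a,uv.round(1),X.round(1))
    h=cv2.cvtColor(im,cv2.COLOR_RGB2HSV)
    m=cv2.inRange(h,(8,170,120),(18,255,255)); k,l,s,cc=cv2.connectedComponentsWithStats(m)
    for i in range(1,k):
        if s[i,4]>60:
            pts=np.argwhere(l==i)[:,::-1].astype(float); X=back(n,pts,20)[:,:2].astype(np.float32)
            print(n,"orange",s[i],cv2.minAreaRect(X))
    m=cv2.inRange(h,(0,0,205),(180,40,255)); k,l,s,cc=cv2.connectedComponentsWithStats(m)
    for i in range(1,k):
        if s[i,4]>40:
            pts=np.argwhere(l==i)[:,::-1].astype(float); X=back(n,pts,30)[:,:2].astype(np.float32)
            if abs(X[:,0].mean()-480)<150: print(n,"white",s[i],cv2.minAreaRect(X))
a=cv2.imread("side.png")[115:205,165:275]; b=cv2.imread("top.png")[155:215,135:255]
cv2.imwrite("pics/crop1.png",np.vstack([cv2.resize(a,(480,392)),cv2.resize(b,(480,240))])[:600])
E
```

```text
top yellow 36 [140.3 147. ] [669.5 320.8  66. ]
top yellow 43 [158.3 187.9] [562.8 273.5  66. ]
top yellow 19 [167.5 202.2] [525.9 249.6  66. ]
top red 46 [182.1 185.5] [568.3 211.9  66. ]
top red 29 [187.8 198.3] [535.2 197.3  66. ]
top green 26 [203.6 182.3] [576.1 156.4  66. ]
top blue 39 [225.  177.8] [586.8 101.3  66. ]
top blue 26 [230.2 189.7] [556.3  88.2  66. ]
top white [143 182  11  24 178] ((550.7093505859375, 311.6605224609375), (60.39164352416992, 21.07636260986328), 10.895516395568848)
top white [285 198   8  23 181] ((505.2890625, -62.302730560302734), (18.458711624145508, 58.013999938964844), 89.21916198730469)
top white [424 203  36  46 266] ((457.6370849609375, -466.7613525390625), (34.44857406616211, 130.1189422607422), 46.98316192626953)
top white [ 75 211  17  32 108] ((463.0381164550781, 486.8168640136719), (82.97115325927734, 42.2094841003418), 2.583015203475952)
top white [ 92 212  15  29  92] ((467.74981689453125, 439.27301025390625), (76.45093536376953, 31.832683563232422), 10.914450645446777)
side yellow 31 [220.9 114.6] [657.8 300.8  66. ]
side yellow 36 
[... 339 characters left out ...]
89.9] [526.2  40.4  66. ]
side orange [214 115  15  20 224] ((671.4476318359375, 328.372314453125), (97.32423400878906, 38.361148834228516), 57.35600662231445)
side orange [ 249  243  127  125 1580] ((506.0606689453125, -193.20162963867188), (60.815025329589844, 230.41392517089844), 1.0674642324447632)
side white [109 118  35  17 157] ((457.7370300292969, 450.6240234375), (79.39202117919922, 85.40286254882812), 54.57907485961914)
side white [172 136  13  10  73] ((540.0084228515625, 308.67822265625), (39.12150573730469, 21.436447143554688), 11.021763801574707)
side white [240 231  34  22 313] ((504.7112731933594, -64.05023193359375), (59.06607437133789, 21.93539047241211), 1.055953860282898)
```

View pics/crop1.png

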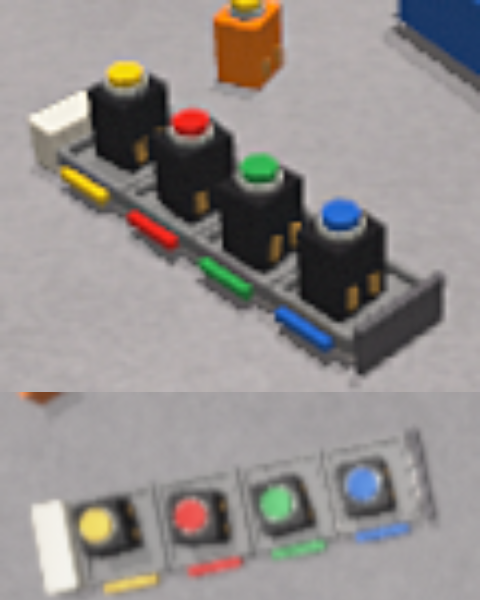

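The crop shows the rack order from the white end as yellow, red, green, blue, each in its matching tab. The orange look-alike stands apart from them. The two views agree to about 2 mm. Next I locate the carrier pockets.

```bash
python3 - <<'E'
from h import *
for n in P:
    im=cv2.imread(f"{n}.png")[:,:,::-1].copy(); h=cv2.cvtColor(im,cv2.COLOR_RGB2HSV)
    m=cv2.inRange(h,(4,120,90),(22,255,255)); 
    cs,hi=cv2.findContours(m,cv2.RETR_CCOMP,cv2.CHAIN_APPROX_NONE)
    C=[]
    for c,hh in zip(cs,hi[0]):
        if hh[3]>=0 and cv2.contourArea(c)>100:
            X=back(n,c[:,0].astype(float),20)[:,:2].astype(np.float32); X2=X
            r=cv2.minAreaRect(X); C.append(r[0]); print(n,[np.round(v,1) for v in r])
        elif hh[3]<0 and cv2.contourArea(c)>300:
            X=back(n,c[:,0].astype(float),20)[:,:2].astype(np.float32);print(n,"outer",cv2.minAreaRect(X))
    if C:
        C=np.array(C); print(C.mean(0), np.polyfit(C[:,1],C[:,0],1))
    # overlay guess
    for o,yaw,ys in (((507,-192),.02,1),((573.5,186),.188,0)):
        Rm=np.array([[np.cos(yaw),-np.sin(yaw)],[np.sin(yaw),np.cos(yaw)]])
        for y in(-87,-29,29,87):
            b=np.array([(26,24),(26,-24),(-26,-24),(-26,24)])+[0,y]
            q=proj(n,np.c_[b@Rm.T+o,np.full(4,20.)])
            im=im if 0 else im
            cv2.polylines(im,[np.round(q*16).astype(int)],True,(255,0,255),1,cv2.LINE_AA,4)
    if n=="top": a=im[145:230,135:395]
    else: b=im[110:384,160:400]
cv2.imwrite("pics/ov.png",np.vstack([cv2.resize(a,(600,196)),np.pad(cv2.resize(b,(350,400)),((0,0),(0,250),(0,0)))])[:,:,::-1])
E
```

```text
top outer ((320.99176025390625, 0.41831207275390625), (60.8348388671875, 62.84137725830078), 89.45384216308594)
top [array([323.6,   0.4]), array([45. , 26.2]), np.float64(89.7)]
top outer ((507.8465576171875, -192.66159057617188), (58.52705001831055, 231.9327850341797), 1.0456852912902832)
top [array([ 506.1, -104.2]), array([53.2, 55.9]), np.float64(89.4)]
top [array([ 507.7, -220.5]), array([52.9, 55.7]), np.float64(89.4)]
top [array([ 509.8, -278.4]), array([52.7, 55.6]), np.float64(89.4)]
[ 461.78466034 -150.66071796] [ -0.60960636 369.94092879]
side outer ((321.8962707519531, 6.984378814697266), (89.46554565429688, 67.7043228149414), 64.72140502929688)
side outer ((506.1477355957031, -192.7823944091797), (62.5611686706543, 231.6488494873047), 1.018233060836792)
side [array([ 507.5, -280. ]), array([51.3, 48.2]), np.float64(0.9)]
side [array([ 506.7, -222.2]), array([51.8, 48.3]), np.float64(1.0)]
side [array([ 505.5, -164.5]), array([51.4, 48.4]), np.float64(2.5)]
side [array([ 504.4, -107.1]), array([51.3, 48.4]), np.float64(1.2)]
side outer ((654.1615600585938, 785.08349609375), (501.7884521484375, 360.7795715332031), 89.7084732055664)
[ 506.05155182 -193.42984772] [-1.83238186e-02  5.02507178e+02]
```

View pics/ov.png

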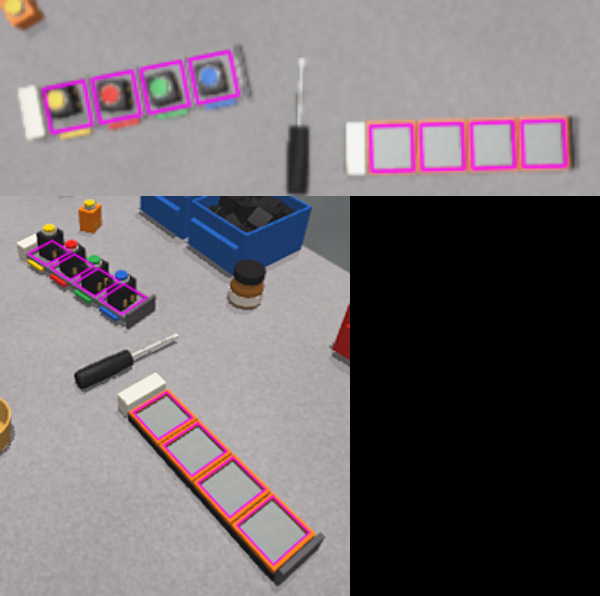

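The overlay fits both racks well in both views. The carrier centre is at (506.6, -192.9) with yaw 0.018, and the rack yaw is 0.188. First I turn the tool to the rack angle.

```bash
cat >> h.py <<'E'
TCH=lambda y:(506.6-.018*y,-192.9+y)
def plan(x,y,z,jaw=None):
    s=ctrl.sense(); M=R.from_rotvec(s["tcp_rot"]).as_matrix(); ja=np.degrees(np.arctan2(M[1,1],M[0,1]))
    d=np.array([x,y,z])-s["position"]
    t=0 if jaw is None else (jaw-ja+90)%180-90
    M2=R.from_euler("z",t,degrees=True).as_matrix()@M
    print("t",round(s["time_s"],2),"pos",s["position"].round(1),"F",s["force"].round(1),"w",round(s["width"]*88,1),"jaw",round(ja,2),"tilt",M[2,:2].round(4))
    print(" now-frame shift mm",(M.T@d).round(1)," turn rz",round(-t,2)," shift after turn",(M2.T@d).round(1))
E
python3 -m jog '[{"rz":-7.58},{"rz":-7.58},{"rz":-7.58},{"rz":-7.58},{"rz":-7.58},{"rz":-7.58},{"rz":-7.58},{"rz":-7.58},{"rz":-7.58},{"rz":-7.58}]'
python3 -c "
from h import *
plan(562.4,272.5,222,10.8)"
```

```text
t 0.2 pos [ 253.8 -543.5  221.9] F [-0.6  0.1  0.9] w 87.9 jaw -64.97 tilt [ 0.     -0.0012]
 now-frame shift mm [ 624.9 -608.8    0.7]  turn rz -75.77  shift after turn [ 7.437e+02  4.561e+02 -6.000e-01]invalid input
```

```bash

python3 -m jog '[{"claw":0.0875,"x":0,"y":0,"z":0,"rx":0,"ry":0,"rz":-7.58},{"claw":0.0875,"x":0,"y":0,"z":0,"rx":0,"ry":0,"rz":-7.58},{"claw":0.0875,"x":0,"y":0,"z":0,"rx":0,"ry":0,"rz":-7.58},{"claw":0.0875,"x":0,"y":0,"z":0,"rx":0,"ry":0,"rz":-7.58},{"claw":0.0875,"x":0,"y":0,"z":0,"rx":0,"ry":0,"rz":-7.58},{"claw":0.0875,"x":0,"y":0,"z":0,"rx":0,"ry":0,"rz":-7.58},{"claw":0.0875,"x":0,"y":0,"z":0,"rx":0,"ry":0,"rz":-7.58},{"claw":0.0875,"x":0,"y":0,"z":0,"rx":0,"ry":0,"rz":-7.58},{"claw":0.0875,"x":0,"y":0,"z":0,"rx":0,"ry":0,"rz":-7.58},{"claw":0.0875,"x":0,"y":0,"z":0,"rx":0,"ry":0,"rz":-7.58}]'
python3 -c "
from h import *
plan(562.4,272.5,222,10.8)"
```

```text
time_s: 1.45
position: [253.8, -543.6, 222.3]
tcp_rot: [-1.996, -2.425, -0.0]
force: [-0.1, -0.1, 0.6]
width: 0.997
t 1.45 pos [ 253.8 -543.6  222.3] F [-0.1 -0.1  0.6] w 87.8 jaw 11.08 tilt [ 0.0006 -0.0001]
 now-frame shift mm [7.416e+02 4.597e+02 7.000e-01]  turn rz 0.28  shift after turn [7.438e+02 4.560e+02 7.000e-01]
```

```bash

python3 -m jog '[{"claw":0.0875,"x":0.0372,"y":0.0228,"z":0,"rx":0,"ry":0,"rz":0},{"claw":0.0875,"x":0.0372,"y":0.0228,"z":0,"rx":0,"ry":0,"rz":0},{"claw":0.0875,"x":0.0372,"y":0.0228,"z":0,"rx":0,"ry":0,"rz":0},{"claw":0.0875,"x":0.0372,"y":0.0228,"z":0,"rx":0,"ry":0,"rz":0},{"claw":0.0875,"x":0.0372,"y":0.0228,"z":0,"rx":0,"ry":0,"rz":0},{"claw":0.0875,"x":0.0372,"y":0.0228,"z":0,"rx":0,"ry":0,"rz":0},{"claw":0.0875,"x":0.0372,"y":0.0228,"z":0,"rx":0,"ry":0,"rz":0},{"claw":0.0875,"x":0.0372,"y":0.0228,"z":0,"rx":0,"ry":0,"rz":0},{"claw":0.0875,"x":0.0372,"y":0.0228,"z":0,"rx":0,"ry":0,"rz":0},{"claw":0.0875,"x":0.0372,"y":0.0228,"z":0,"rx":0,"ry":0,"rz":0}]' >/dev/null
python3 -m jog '[{"claw":0.0875,"x":0.0372,"y":0.0228,"z":0,"rx":0,"ry":0,"rz":0},{"claw":0.0875,"x":0.0372,"y":0.0228,"z":0,"rx":0,"ry":0,"rz":0},{"claw":0.0875,"x":0.0372,"y":0.0228,"z":0,"rx":0,"ry":0,"rz":0},{"claw":0.0875,"x":0.0372,"y":0.0228,"z":0,"rx":0,"ry":0,"rz":0},{"claw":0.0875,"x":0.0372,"y":0.0228,"z":0,"rx":0,"ry":0,"rz":0},{"claw":0.0875,"x":0.0372,"y":0.0228,"z":0,"rx":0,"ry":0,"rz":0},{"claw":0.0875,"x":0.0372,"y":0.0228,"z":0,"rx":0,"ry":0,"rz":0},{"claw":0.0875,"x":0.0372,"y":0.0228,"z":0,"rx":0,"ry":0,"rz":0},{"claw":0.0875,"x":0.0372,"y":0.0228,"z":0,"rx":0,"ry":0,"rz":0},{"claw":0.0875,"x":0.0372,"y":0.0228,"z":0,"rx":0,"ry":0,"rz":0}]' >/dev/null
python3 -c "
from h import *
plan(562.4,272.5,26,10.8)"
```

```text
t 3.95 pos [562.2 274.1 222.3] F [ 0.7 -0.2 -0.2] w 87.7 jaw 10.83 tilt [-0.0001 -0.0003]
 now-frame shift mm [-1.600e+00 -1.000e-01  1.963e+02]  turn rz 0.03  shift after turn [-1.600e+00 -1.000e-01  1.963e+02]
```

```bash

python3 -m jog '[{"claw":0.0875,"x":-0.0016,"y":0,"z":0.03,"rx":0,"ry":0,"rz":0},{"claw":0.0875,"x":0,"y":0,"z":0.04,"rx":0,"ry":0,"rz":0},{"claw":0.0875,"x":0,"y":0,"z":0.04,"rx":0,"ry":0,"rz":0},{"claw":0.0875,"x":0,"y":0,"z":0.03,"rx":0,"ry":0,"rz":0},{"claw":0.0875,"x":0,"y":0,"z":0.02,"rx":0,"ry":0,"rz":0},{"claw":0.0875,"x":0,"y":0,"z":0.015,"rx":0,"ry":0,"rz":0},{"claw":0.0875,"x":0,"y":0,"z":0.012,"rx":0,"ry":0,"rz":0},{"claw":0.0875,"x":0,"y":0,"z":0.009,"rx":0,"ry":0,"rz":0},{"claw":0.0875,"x":0,"y":0,"z":0,"rx":0,"ry":0,"rz":0},{"claw":0.0875,"x":0,"y":0,"z":0,"rx":0,"ry":0,"rz":0}]' >/dev/null
python3 - <<'E'
from h import *
plan(562.4,272.5,26,10.8)
a=ctrl.capture("side")[60:210,130:290]; b=ctrl.capture("top")[140:220,120:260]
cv2.imwrite("pics/g1.png",np.hstack([cv2.resize(a,(427,400)),cv2.resize(b,(373,213)) if 0 else cv2.copyMakeBorder(cv2.resize(b,(373,213)),0,187,0,0,0)])[:,:,::-1])
E
```

```text
t 5.2 pos [562.7 271.3  27.4] F [ 0.7 -0.2  0.3] w 87.6 jaw 10.83 tilt [0.0003 0.0012]
 now-frame shift mm [ 1.2 -0.1  1.4]  turn rz 0.03  shift after turn [ 1.2 -0.1  1.4]
```

View pics/g1.png

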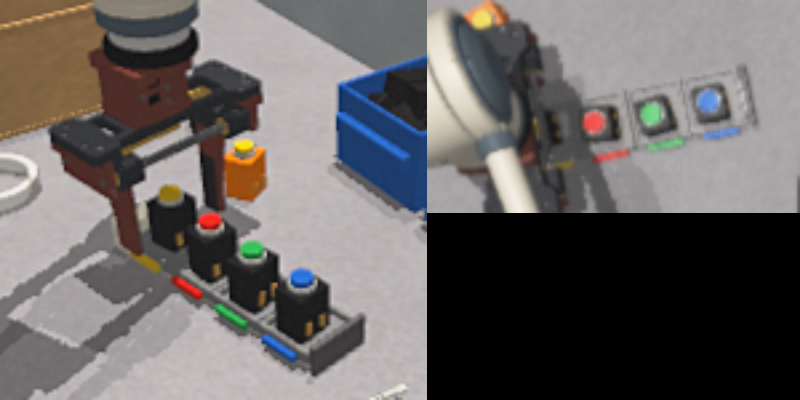

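The fingers straddle the yellow switch cleanly: the near finger is at crop pixel (130,250) and the button at (172,193). Close and lift.

```bash

python3 -m jog '[{"claw":0.02,"x":0,"y":0,"z":0,"rx":0,"ry":0,"rz":0},{"claw":0.02,"x":0,"y":0,"z":0,"rx":0,"ry":0,"rz":0},{"claw":0.02,"x":0,"y":0,"z":0,"rx":0,"ry":0,"rz":0},{"claw":0.02,"x":0,"y":0,"z":0,"rx":0,"ry":0,"rz":0},{"claw":0.02,"x":0,"y":0,"z":0,"rx":0,"ry":0,"rz":0},{"claw":0.02,"x":0,"y":0,"z":0,"rx":0,"ry":0,"rz":0},{"claw":0.02,"x":0,"y":0,"z":0,"rx":0,"ry":0,"rz":0},{"claw":0.02,"x":0,"y":0,"z":0,"rx":0,"ry":0,"rz":0},{"claw":0.02,"x":0,"y":0,"z":-0.005,"rx":0,"ry":0,"rz":0},{"claw":0.02,"x":0,"y":0,"z":-0.01,"rx":0,"ry":0,"rz":0}]'
python3 -m jog '[{"claw":0.02,"x":0,"y":0,"z":-0.015,"rx":0,"ry":0,"rz":0},{"claw":0.02,"x":0,"y":0,"z":-0.025,"rx":0,"ry":0,"rz":0},{"claw":0.02,"x":0,"y":0,"z":-0.025,"rx":0,"ry":0,"rz":0},{"claw":0.02,"x":0,"y":0,"z":-0.025,"rx":0,"ry":0,"rz":0},{"claw":0.02,"x":0,"y":0,"z":-0.015,"rx":0,"ry":0,"rz":2.5},{"claw":0.02,"x":0,"y":0,"z":0,"rx":0,"ry":0,"rz":2.5},{"claw":0.02,"x":0,"y":0,"z":0,"rx":0,"ry":0,"rz":2.5},{"claw":0.02,"x":0,"y":0,"z":0,"rx":0,"ry":0,"rz":2.3},{"claw":0.02,"x":0,"y":0,"z":0,"rx":0,"ry":0,"rz":0},{"claw":0.02,"x":0,"y":0,"z":0,"rx":0,"ry":0,"rz":0}]' >/dev/null
python3 - <<'E'
from h import *
plan(*TCH(-87),146,1.05)
for n in P:
    for a,uv in blobs(ctrl.capture(n),"yellow"): print(n,a,uv.round(1),back(n,uv,66+120)[0].round(1))
E
```

```text
time_s: 6.55
position: [561.8, 271.0, 41.5]
tcp_rot: [-2.002, -2.421, 0.002]
force: [-0.1, 0.8, -0.5]
width: 0.391
t 7.8 pos [562.4 271.2 147.3] F [ 0.  -0.5 -0.8] w 34.7 jaw 1.07 tilt [0.0003 0.0007]
 now-frame shift mm [-550.   -64.5    1.1]  turn rz 0.02  shift after turn [-550.   -64.3    1.1]
top 207 [265.6 276.7] [ 3.573e+02 -3.000e-01  1.860e+02]
side 44 [186.5  83.4] [560.8 270.3 186. ]
side 31 [220.8 114.5] [550.8 115.5 186. ]
side 34 [184.  157.3] [433.   35.1 186. ]
```

Yellow is held: width 34.7 mm, and the button is under the tool. Carry it to pocket -87.

```bash

python3 -m jog '[{"claw":0.02,"x":-0.03,"y":-0.0035,"z":0,"rx":0,"ry":0,"rz":0},{"claw":0.02,"x":-0.045,"y":-0.0053,"z":0,"rx":0,"ry":0,"rz":0},{"claw":0.02,"x":-0.05,"y":-0.0059,"z":0,"rx":0,"ry":0,"rz":0},{"claw":0.02,"x":-0.05,"y":-0.0059,"z":0,"rx":0,"ry":0,"rz":0},{"claw":0.02,"x":-0.05,"y":-0.0059,"z":0,"rx":0,"ry":0,"rz":0},{"claw":0.02,"x":-0.05,"y":-0.0059,"z":0,"rx":0,"ry":0,"rz":0},{"claw":0.02,"x":-0.05,"y":-0.0059,"z":0,"rx":0,"ry":0,"rz":0},{"claw":0.02,"x":-0.05,"y":-0.0059,"z":0,"rx":0,"ry":0,"rz":0},{"claw":0.02,"x":-0.05,"y":-0.0059,"z":0,"rx":0,"ry":0,"rz":0},{"claw":0.02,"x":-0.05,"y":-0.0059,"z":0,"rx":0,"ry":0,"rz":0}]' >/dev/null
python3 -m jog '[{"claw":0.02,"x":-0.045,"y":-0.0053,"z":0,"rx":0,"ry":0,"rz":0},{"claw":0.02,"x":-0.03,"y":-0.0035,"z":0,"rx":0,"ry":0,"rz":0},{"claw":0.02,"x":0,"y":0,"z":0,"rx":0,"ry":0,"rz":0},{"claw":0.02,"x":0,"y":0,"z":0.02,"rx":0,"ry":0,"rz":0},{"claw":0.02,"x":0,"y":0,"z":0.03,"rx":0,"ry":0,"rz":0},{"claw":0.02,"x":0,"y":0,"z":0.02,"rx":0,"ry":0,"rz":0},{"claw":0.02,"x":0,"y":0,"z":0.01,"rx":0,"ry":0,"rz":0},{"claw":0.02,"x":0,"y":0,"z":0,"rx":0,"ry":0,"rz":0},{"claw":0.02,"x":0,"y":0,"z":0,"rx":0,"ry":0,"rz":0},{"claw":0.02,"x":0,"y":0,"z":0,"rx":0,"ry":0,"rz":0}]' >/dev/null
python3 - <<'E'
from h import *
plan(*TCH(-87),27,1.05)
im=ctrl.capture("side")
for a,uv in blobs(im,"yellow"): print(a,uv.round(1),back("side",uv,66+40)[0].round(1))
cv2.imwrite("pics/p1.png",cv2.resize(im[150:384,220:460],(615,600))[:,:,::-1])
E
```

```text
t 10.4 pos [ 507.9 -280.3   67.9] F [-0.1 -0.2 -1.4] w 34.6 jaw 1.03 tilt [-0.0011  0.0017]
 now-frame shift mm [ 0.4  0.2 40.9]  turn rz -0.02  shift after turn [ 0.4  0.2 40.9]
```

View pics/p1.png

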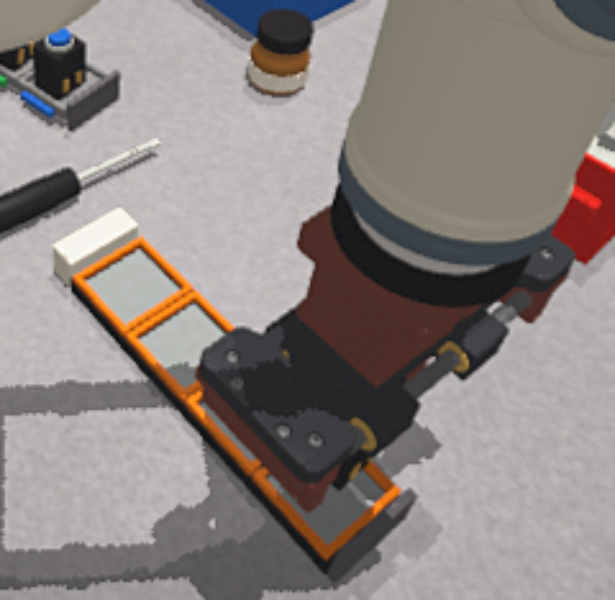

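The tool is centred over the far pocket (crop 360,500). Lower slowly.

```bash

python3 -m jog '[{"claw":0.02,"x":0,"y":0,"z":0.01,"rx":0,"ry":0,"rz":0},{"claw":0.02,"x":0,"y":0,"z":0.01,"rx":0,"ry":0,"rz":0},{"claw":0.02,"x":0,"y":0,"z":0.008,"rx":0,"ry":0,"rz":0},{"claw":0.02,"x":0,"y":0,"z":0.006,"rx":0,"ry":0,"rz":0},{"claw":0.02,"x":0,"y":0,"z":0.003,"rx":0,"ry":0,"rz":0},{"claw":0.02,"x":0,"y":0,"z":0.002,"rx":0,"ry":0,"rz":0},{"claw":0.02,"x":0,"y":0,"z":0.001,"rx":0,"ry":0,"rz":0},{"claw":0.02,"x":0,"y":0,"z":0,"rx":0,"ry":0,"rz":0},{"claw":0.02,"x":0,"y":0,"z":0,"rx":0,"ry":0,"rz":0},{"claw":0.02,"x":0,"y":0,"z":0,"rx":0,"ry":0,"rz":0}]'
python3 -c "
from h import *
plan(*TCH(-87),27,1.05)"
```

```text
time_s: 11.7
position: [507.4, -280.0, 26.8]
tcp_rot: [2.201, 2.241, 0.0]
force: [0.2, -0.1, -1.7]
width: 0.396
t 11.7 pos [ 507.4 -280.    26.8] F [ 0.2 -0.1 -1.7] w 34.8 jaw 1.03 tilt [-0.0002  0.0002]
 now-frame shift mm [ 0.   0.8 -0.2]  turn rz -0.02  shift after turn [ 0.   0.8 -0.2]
```

```bash

python3 -m jog '[{"claw":0.02,"x":0,"y":0,"z":0.0005,"rx":0,"ry":0,"rz":0},{"claw":0.02,"x":0,"y":0,"z":0.0005,"rx":0,"ry":0,"rz":0},{"claw":0.02,"x":0,"y":0,"z":0,"rx":0,"ry":0,"rz":0},{"claw":0.02,"x":0,"y":0,"z":0,"rx":0,"ry":0,"rz":0},{"claw":0.02,"x":0,"y":0,"z":0,"rx":0,"ry":0,"rz":0},{"claw":0.02,"x":0,"y":0,"z":0,"rx":0,"ry":0,"rz":0},{"claw":0.02,"x":0,"y":0,"z":0,"rx":0,"ry":0,"rz":0},{"claw":0.02,"x":0,"y":0,"z":0,"rx":0,"ry":0,"rz":0},{"claw":0.02,"x":0,"y":0,"z":0,"rx":0,"ry":0,"rz":0},{"claw":0.02,"x":0,"y":0,"z":0,"rx":0,"ry":0,"rz":0}]'

```

```text
time_s: 12.95
position: [507.5, -280.0, 26.6]
tcp_rot: [2.201, 2.241, 0.0]
force: [-2.0, 1.0, 5.0]
width: 0.394
```

Contact at 5 N. Release, rise and turn back to the rack angle.

```bash

python3 -m jog '[{"claw":0.0875,"x":0,"y":0,"z":0,"rx":0,"ry":0,"rz":0},{"claw":0.0875,"x":0,"y":0,"z":0,"rx":0,"ry":0,"rz":0},{"claw":0.0875,"x":0,"y":0,"z":0,"rx":0,"ry":0,"rz":0},{"claw":0.0875,"x":0,"y":0,"z":0,"rx":0,"ry":0,"rz":0},{"claw":0.0875,"x":0,"y":0,"z":-0.01,"rx":0,"ry":0,"rz":0},{"claw":0.0875,"x":0,"y":0,"z":-0.03,"rx":0,"ry":0,"rz":0},{"claw":0.0875,"x":0,"y":0,"z":-0.04,"rx":0,"ry":0,"rz":0},{"claw":0.0875,"x":0,"y":0,"z":-0.04,"rx":0,"ry":0,"rz":-3.2},{"claw":0.0875,"x":0,"y":0,"z":0,"rx":0,"ry":0,"rz":-3.3},{"claw":0.0875,"x":0,"y":0,"z":0,"rx":0,"ry":0,"rz":-3.3}]' >/dev/null
python3 - <<'E'
from h import *
plan(568,211.2,146,10.8)
E
```

```text
t 14.2 pos [ 507.8 -280.2  147.5] F [-0.2  0.7  0.2] w 87.7 jaw 10.93 tilt [-0.0018  0.0019]
 now-frame shift mm [471.  152.4   1. ]  turn rz 0.13  shift after turn [471.4 151.2   1. ]
```

```bash

python3 -m jog '[{"claw":0.0875,"x":0.0471,"y":0.0152,"z":0,"rx":0,"ry":0,"rz":0.1},{"claw":0.0875,"x":0.0471,"y":0.0152,"z":0,"rx":0,"ry":0,"rz":0},{"claw":0.0875,"x":0.0471,"y":0.0152,"z":0,"rx":0,"ry":0,"rz":0},{"claw":0.0875,"x":0.0471,"y":0.0152,"z":0,"rx":0,"ry":0,"rz":0},{"claw":0.0875,"x":0.0471,"y":0.0152,"z":0,"rx":0,"ry":0,"rz":0},{"claw":0.0875,"x":0.0471,"y":0.0152,"z":0,"rx":0,"ry":0,"rz":0},{"claw":0.0875,"x":0.0471,"y":0.0152,"z":0,"rx":0,"ry":0,"rz":0},{"claw":0.0875,"x":0.0471,"y":0.0152,"z":0,"rx":0,"ry":0,"rz":0},{"claw":0.0875,"x":0.0471,"y":0.0152,"z":0,"rx":0,"ry":0,"rz":0},{"claw":0.0875,"x":0.0471,"y":0.0152,"z":0,"rx":0,"ry":0,"rz":0}]' >/dev/null
python3 - <<'E'
from h import *
im=ctrl.capture("side")
for a,uv in blobs(im,"yellow"): print(a,uv.round(1),back("side",uv,66)[0].round(1))
plan(568,211.2,26.5,10.8)
cv2.imwrite("pics/p2.png",cv2.resize(im[100:384,160:420],(549,600))[:,:,::-1])
E
```

```text
32 [220.9 114.5] [658.  301.2  66. ]
37 [183.6 157. ] [496.7 192.9  66. ]
167 [351.8 322.6] [ 506.5 -279.1   66. ]
t 15.5 pos [568.6 218.5 146.1] F [-4.   1.4 -1.3] w 87.7 jaw 10.97 tilt [0.004  0.0014]
 now-frame shift mm [ -7.5  -2.1 119.6]  turn rz 0.17  shift after turn [ -7.5  -2.1 119.6]
```

View pics/p2.png

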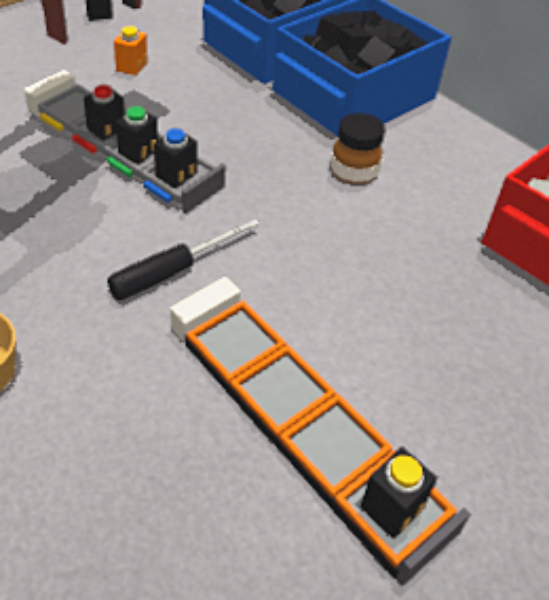

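Yellow stands upright in the furthest pocket, button at (405,470). The tool is still settling above red.

```bash

python3 -m jog '[{"claw":0.0875,"x":0,"y":0,"z":0.01,"rx":0,"ry":0,"rz":0.1},{"claw":0.0875,"x":0,"y":0,"z":0.02,"rx":0,"ry":0,"rz":0},{"claw":0.0875,"x":0,"y":0,"z":0.01,"rx":0,"ry":0,"rz":0},{"claw":0.0875,"x":0,"y":0,"z":0,"rx":0,"ry":0,"rz":0},{"claw":0.0875,"x":0,"y":0,"z":0,"rx":0,"ry":0,"rz":0},{"claw":0.0875,"x":0,"y":0,"z":0,"rx":0,"ry":0,"rz":0},{"claw":0.0875,"x":0,"y":0,"z":0,"rx":0,"ry":0,"rz":0},{"claw":0.0875,"x":0,"y":0,"z":0,"rx":0,"ry":0,"rz":0},{"claw":0.0875,"x":0,"y":0,"z":0,"rx":0,"ry":0,"rz":0},{"claw":0.0875,"x":0,"y":0,"z":0,"rx":0,"ry":0,"rz":0}]' >/dev/null
python3 - <<'E'
from h import *
plan(568,211.2,26.5,10.8)
E
```

```text
t 16.75 pos [568.9 211.2 105.6] F [-0.5 -0.6 -0.4] w 87.6 jaw 10.63 tilt [ 0. -0.]
 now-frame shift mm [ 0.1 -0.9 79.1]  turn rz -0.17  shift after turn [ 0.1 -0.9 79.1]
```

```bash

python3 -m jog '[{"claw":0.0875,"x":0,"y":-0.0005,"z":0.02,"rx":0,"ry":0,"rz":0},{"claw":0.0875,"x":0,"y":0,"z":0.025,"rx":0,"ry":0,"rz":0},{"claw":0.0875,"x":0,"y":0,"z":0.02,"rx":0,"ry":0,"rz":0},{"claw":0.0875,"x":0,"y":0,"z":0.01,"rx":0,"ry":0,"rz":0},{"claw":0.0875,"x":0,"y":0,"z":0.004,"rx":0,"ry":0,"rz":0},{"claw":0.02,"x":0,"y":0,"z":0,"rx":0,"ry":0,"rz":0},{"claw":0.02,"x":0,"y":0,"z":0,"rx":0,"ry":0,"rz":0},{"claw":0.02,"x":0,"y":0,"z":0,"rx":0,"ry":0,"rz":0},{"claw":0.02,"x":0,"y":0,"z":0,"rx":0,"ry":0,"rz":0},{"claw":0.02,"x":0,"y":0,"z":0,"rx":0,"ry":0,"rz":0}]' 
python3 -m jog '[{"claw":0.02,"x":0,"y":0,"z":0,"rx":0,"ry":0,"rz":0},{"claw":0.02,"x":0,"y":0,"z":-0.01,"rx":0,"ry":0,"rz":0},{"claw":0.02,"x":0,"y":0,"z":-0.025,"rx":0,"ry":0,"rz":0},{"claw":0.02,"x":0,"y":0,"z":-0.035,"rx":0,"ry":0,"rz":0},{"claw":0.02,"x":0,"y":0,"z":-0.03,"rx":0,"ry":0,"rz":2.4},{"claw":0.02,"x":0,"y":0,"z":-0.02,"rx":0,"ry":0,"rz":2.4},{"claw":0.02,"x":0,"y":0,"z":0,"rx":0,"ry":0,"rz":2.4},{"claw":0.02,"x":0,"y":0,"z":0,"rx":0,"ry":0,"rz":2.4},{"claw":0.02,"x":0,"y":0,"z":0,"rx":0,"ry":0,"rz":0},{"claw":0.02,"x":0,"y":0,"z":0,"rx":0,"ry":0,"rz":0}]' >/dev/null
python3 - <<'E'
from h import *
plan(*TCH(-29),146,1.05)
for a,uv in blobs(ctrl.capture("side"),"red"):
   if 60<uv[1]<200: print(a,uv.round(1),back("side",uv,66+120)[0].round(1))
E
```

```text
time_s: 18.0
position: [568.5, 211.1, 26.8]
tcp_rot: [2.006, 2.418, 0.0]
force: [-0.2, 0.0, 0.3]
width: 0.464
t 19.25 pos [568.4 211.1 146.8] F [-0.   0.7 -1.6] w 34.9 jaw 1.07 tilt [-0.  0.]
 now-frame shift mm [-431.7  -69.4    0.8]  turn rz 0.02  shift after turn [-431.8  -69.2    0.8]
180 [166.1  77.7] [537.8 321.8 186. ]
133 [214.2  84.3] [606.8 232.4 186. ]
222 [193.7  96.6] [544.3 207.8 186. ]
52 [203.5  93.5] [566.9 208.3 186. ]
106 [ 47.  124.3] [280.  265.5 186. ]
52 [199.5 167.5] [440.  -2. 186.]
```

```bash

python3 -m jog '[{"claw":0.02,"x":-0.0255,"y":-0.0041,"z":0,"rx":0,"ry":0,"rz":0},{"claw":0.02,"x":-0.047,"y":-0.0075,"z":0,"rx":0,"ry":0,"rz":0},{"claw":0.02,"x":-0.047,"y":-0.0075,"z":0,"rx":0,"ry":0,"rz":0},{"claw":0.02,"x":-0.047,"y":-0.0075,"z":0,"rx":0,"ry":0,"rz":0},{"claw":0.02,"x":-0.047,"y":-0.0075,"z":0,"rx":0,"ry":0,"rz":0},{"claw":0.02,"x":-0.047,"y":-0.0075,"z":0,"rx":0,"ry":0,"rz":0},{"claw":0.02,"x":-0.047,"y":-0.0075,"z":0,"rx":0,"ry":0,"rz":0},{"claw":0.02,"x":-0.047,"y":-0.0075,"z":0,"rx":0,"ry":0,"rz":0},{"claw":0.02,"x":-0.047,"y":-0.0075,"z":0,"rx":0,"ry":0,"rz":0},{"claw":0.02,"x":-0.03,"y":-0.005,"z":0,"rx":0,"ry":0,"rz":0}]' >/dev/null
python3 -m jog '[{"claw":0.02,"x":0,"y":0,"z":0,"rx":0,"ry":0,"rz":0},{"claw":0.02,"x":0,"y":0,"z":0.02,"rx":0,"ry":0,"rz":0},{"claw":0.02,"x":0,"y":0,"z":0.03,"rx":0,"ry":0,"rz":0},{"claw":0.02,"x":0,"y":0,"z":0.02,"rx":0,"ry":0,"rz":0},{"claw":0.02,"x":0,"y":0,"z":0.01,"rx":0,"ry":0,"rz":0},{"claw":0.02,"x":0,"y":0,"z":0,"rx":0,"ry":0,"rz":0},{"claw":0.02,"x":0,"y":0,"z":0,"rx":0,"ry":0,"rz":0},{"claw":0.02,"x":0,"y":0,"z":0,"rx":0,"ry":0,"rz":0},{"claw":0.02,"x":0,"y":0,"z":0,"rx":0,"ry":0,"rz":0},{"claw":0.02,"x":0,"y":0,"z":0,"rx":0,"ry":0,"rz":0}]' >/dev/null
python3 - <<'E'
from h import *
plan(*TCH(-29),26,1.05)
E
```

```text
t 21.8 pos [ 507.2 -221.7   66.9] F [-0.3 -0.3 -1.9] w 34.7 jaw 1.02 tilt [-0.0002  0.0004]
 now-frame shift mm [-0.2 -0.1 40.9]  turn rz -0.03  shift after turn [-0.2 -0.1 40.9]
```

```bash

python3 -m jog '[{"claw":0.02,"x":0,"y":0,"z":0.01,"rx":0,"ry":0,"rz":0},{"claw":0.02,"x":0,"y":0,"z":0.01,"rx":0,"ry":0,"rz":0},{"claw":0.02,"x":0,"y":0,"z":0.008,"rx":0,"ry":0,"rz":0},{"claw":0.02,"x":0,"y":0,"z":0.006,"rx":0,"ry":0,"rz":0},{"claw":0.02,"x":0,"y":0,"z":0.003,"rx":0,"ry":0,"rz":0},{"claw":0.02,"x":0,"y":0,"z":0.002,"rx":0,"ry":0,"rz":0},{"claw":0.02,"x":0,"y":0,"z":0.001,"rx":0,"ry":0,"rz":0},{"claw":0.02,"x":0,"y":0,"z":0.001,"rx":0,"ry":0,"rz":0},{"claw":0.02,"x":0,"y":0,"z":0,"rx":0,"ry":0,"rz":0},{"claw":0.02,"x":0,"y":0,"z":0,"rx":0,"ry":0,"rz":0}]'
```

```text
time_s: 23.05
position: [507.2, -221.7, 26.7]
tcp_rot: [2.201, 2.241, 0.0]
force: [-3.4, 2.0, 4.9]
width: 0.395
```

Contact again. Release, rise and turn.

```bash

python3 -m jog '[{"claw":0.0875,"x":0,"y":0,"z":0,"rx":0,"ry":0,"rz":0},{"claw":0.0875,"x":0,"y":0,"z":0,"rx":0,"ry":0,"rz":0},{"claw":0.0875,"x":0,"y":0,"z":0,"rx":0,"ry":0,"rz":0},{"claw":0.0875,"x":0,"y":0,"z":0,"rx":0,"ry":0,"rz":0},{"claw":0.0875,"x":0,"y":0,"z":-0.01,"rx":0,"ry":0,"rz":0},{"claw":0.0875,"x":0,"y":0,"z":-0.03,"rx":0,"ry":0,"rz":0},{"claw":0.0875,"x":0,"y":0,"z":-0.04,"rx":0,"ry":0,"rz":0},{"claw":0.0875,"x":0,"y":0,"z":-0.04,"rx":0,"ry":0,"rz":-3.2},{"claw":0.0875,"x":0,"y":0,"z":0,"rx":0,"ry":0,"rz":-3.3},{"claw":0.0875,"x":0,"y":0,"z":0,"rx":0,"ry":0,"rz":-3.3}]' >/dev/null
python3 - <<'E'
from h import *
plan(575.3,155.2,146,10.8)
E
```

```text
t 24.3 pos [ 507.5 -221.8  147.5] F [ 0.1 -0.1  0.6] w 87.5 jaw 10.93 tilt [-0.0016  0.002 ]
 now-frame shift mm [357.4 138.    1.2]  turn rz 0.13  shift after turn [357.7 137.2   1.2]
```

```bash

python3 -m jog '[{"claw":0.0875,"x":0.0358,"y":0.0137,"z":0,"rx":0,"ry":0,"rz":0},{"claw":0.0875,"x":0.0447,"y":0.0172,"z":0,"rx":0,"ry":0,"rz":0},{"claw":0.0447,"x":0.0447,"y":0.0172,"z":0,"rx":0,"ry":0,"rz":0},{"claw":0.0875,"x":0.0447,"y":0.0172,"z":0,"rx":0,"ry":0,"rz":0},{"claw":0.0875,"x":0.0447,"y":0.0172,"z":0,"rx":0,"ry":0,"rz":0},{"claw":0.0875,"x":0.0447,"y":0.0172,"z":0,"rx":0,"ry":0,"rz":0},{"claw":0.0875,"x":0.0447,"y":0.0172,"z":0,"rx":0,"ry":0,"rz":0},{"claw":0.0875,"x":0.0357,"y":0.0137,"z":0,"rx":0,"ry":0,"rz":0},{"claw":0.0875,"x":0.0180,"y":0.0069,"z":0,"rx":0,"ry":0,"rz":0},{"claw":0.0875,"x":0,"y":0,"z":0,"rx":0,"ry":0,"rz":0}]' >/dev/null
python3 -m jog '[{"claw":0.0875,"x":0,"y":0,"z":0.01,"rx":0,"ry":0,"rz":0},{"claw":0.0875,"x":0,"y":0,"z":0.02,"rx":0,"ry":0,"rz":0},{"claw":0.0875,"x":0,"y":0,"z":0.01,"rx":0,"ry":0,"rz":0},{"claw":0.0875,"x":0,"y":0,"z":0,"rx":0,"ry":0,"rz":0},{"claw":0.0875,"x":0,"y":0,"z":0,"rx":0,"ry":0,"rz":0},{"claw":0.0875,"x":0,"y":0,"z":0,"rx":0,"ry":0,"rz":0},{"claw":0.0875,"x":0,"y":0,"z":0,"rx":0,"ry":0,"rz":0},{"claw":0.0875,"x":0,"y":0,"z":0,"rx":0,"ry":0,"rz":0},{"claw":0.0875,"x":0,"y":0,"z":0,"rx":0,"ry":0,"rz":0},{"claw":0.0875,"x":0,"y":0,"z":0,"rx":0,"ry":0,"rz":0}]' >/dev/null
python3 - <<'E'
from h import *
plan(575.3,155.2,26.5,10.8)
for a,uv in blobs(ctrl.capture("side"),"red"):
   print(a,uv.round(1),back("side",uv,66)[0].round(1))
E
```

```text
t 26.8 pos [574.9 155.6 105.7] F [ 0.5  0.3 -0.5] w 87.5 jaw 10.83 tilt [-0.  0.]
 now-frame shift mm [-0.4  0.3 79.2]  turn rz 0.03  shift after turn [-0.4  0.3 79.2]
882 [212.3  75. ] [762.6 519.6  66. ]
50 [258.3  83.9] [840.  388.8  66. ]
116 [241.1 108.3] [717.6 298.2  66. ]
456 [196.3 121.5] [590.4 307.2  66. ]
105 [ 46.9 124.3] [287.8 506.5  66. ]
4346 [439.3 206.6] [ 806.8 -215.7   66. ]
51 [199.5 167.5] [506.3 140.7  66. ]
153 [322.3 292.3] [ 506.8 -221.9   66. ]
```

Red's button reads (506.8, -221.9), which is centred in its pocket. One carry row had a claw typo, but the fingers were empty and reopened. Grasp green.

```bash

python3 -m jog '[{"claw":0.0875,"x":0,"y":0,"z":0.02,"rx":0,"ry":0,"rz":0},{"claw":0.0875,"x":0,"y":0,"z":0.025,"rx":0,"ry":0,"rz":0},{"claw":0.0875,"x":0,"y":0,"z":0.02,"rx":0,"ry":0,"rz":0},{"claw":0.0875,"x":0,"y":0,"z":0.01,"rx":0,"ry":0,"rz":0},{"claw":0.0875,"x":0,"y":0,"z":0.004,"rx":0,"ry":0,"rz":0},{"claw":0.02,"x":0,"y":0,"z":0,"rx":0,"ry":0,"rz":0},{"claw":0.02,"x":0,"y":0,"z":0,"rx":0,"ry":0,"rz":0},{"claw":0.02,"x":0,"y":0,"z":0,"rx":0,"ry":0,"rz":0},{"claw":0.02,"x":0,"y":0,"z":0,"rx":0,"ry":0,"rz":0},{"claw":0.02,"x":0,"y":0,"z":0,"rx":0,"ry":0,"rz":0}]' 
python3 -m jog '[{"claw":0.02,"x":0,"y":0,"z":0,"rx":0,"ry":0,"rz":0},{"claw":0.02,"x":0,"y":0,"z":-0.01,"rx":0,"ry":0,"rz":0},{"claw":0.02,"x":0,"y":0,"z":-0.025,"rx":0,"ry":0,"rz":0},{"claw":0.02,"x":0,"y":0,"z":-0.035,"rx":0,"ry":0,"rz":0},{"claw":0.02,"x":0,"y":0,"z":-0.03,"rx":0,"ry":0,"rz":2.4},{"claw":0.02,"x":0,"y":0,"z":-0.02,"rx":0,"ry":0,"rz":2.4},{"claw":0.02,"x":0,"y":0,"z":0,"rx":0,"ry":0,"rz":2.5},{"claw":0.02,"x":0,"y":0,"z":0,"rx":0,"ry":0,"rz":2.5},{"claw":0.02,"x":0,"y":0,"z":0,"rx":0,"ry":0,"rz":0},{"claw":0.02,"x":0,"y":0,"z":0,"rx":0,"ry":0,"rz":0}]' >/dev/null
python3 - <<'E'
from h import *
plan(*TCH(29),146,1.05)
for a,uv in blobs(ctrl.capture("side"),"green"):
   if 60<uv[1]<200: print(a,uv.round(1),back("side",uv,66+120)[0].round(1))
E
```

```text
time_s: 28.1
position: [575.0, 155.6, 26.8]
tcp_rot: [2.002, 2.421, 0.0]
force: [-0.1, -0.5, -0.7]
width: 0.468
t 29.35 pos [574.9 155.6 146.8] F [ 0.3  0.6 -0.9] w 34.9 jaw 1.07 tilt [0.     0.0001]
 now-frame shift mm [-318.1  -74.8    0.8]  turn rz 0.02  shift after turn [-318.1  -74.7    0.8]
51 [220.6 103.5] [572.9 152.2 186. ]
44 [216.5 178.5] [447.4 -39.5 186. ]
```

```bash

python3 -m jog '[{"claw":0.02,"x":-0.02,"y":-0.0047,"z":0,"rx":0,"ry":0,"rz":0},{"claw":0.02,"x":-0.04,"y":-0.0094,"z":0,"rx":0,"ry":0,"rz":0},{"claw":0.02,"x":-0.04,"y":-0.0094,"z":0,"rx":0,"ry":0,"rz":0},{"claw":0.02,"x":-0.04,"y":-0.0094,"z":0,"rx":0,"ry":0,"rz":0},{"claw":0.02,"x":-0.04,"y":-0.0094,"z":0,"rx":0,"ry":0,"rz":0},{"claw":0.02,"x":-0.04,"y":-0.0094,"z":0,"rx":0,"ry":0,"rz":0},{"claw":0.02,"x":-0.04,"y":-0.0094,"z":0,"rx":0,"ry":0,"rz":0},{"claw":0.02,"x":-0.033,"y":-0.0078,"z":0,"rx":0,"ry":0,"rz":0},{"claw":0.02,"x":-0.025,"y":-0.0059,"z":0,"rx":0,"ry":0,"rz":0},{"claw":0.02,"x":0,"y":0,"z":0,"rx":0,"ry":0,"rz":0}]' >/dev/null
python3 -m jog '[{"claw":0.02,"x":0,"y":0,"z":0,"rx":0,"ry":0,"rz":0},{"claw":0.02,"x":0,"y":0,"z":0.02,"rx":0,"ry":0,"rz":0},{"claw":0.02,"x":0,"y":0,"z":0.03,"rx":0,"ry":0,"rz":0},{"claw":0.02,"x":0,"y":0,"z":0.02,"rx":0,"ry":0,"rz":0},{"claw":0.02,"x":0,"y":0,"z":0.01,"rx":0,"ry":0,"rz":0},{"claw":0.02,"x":0,"y":0,"z":0,"rx":0,"ry":0,"rz":0},{"claw":0.02,"x":0,"y":0,"z":0,"rx":0,"ry":0,"rz":0},{"claw":0.02,"x":0,"y":0,"z":0,"rx":0,"ry":0,"rz":0},{"claw":0.02,"x":0,"y":0,"z":0,"rx":0,"ry":0,"rz":0},{"claw":0.02,"x":0,"y":0,"z":0,"rx":0,"ry":0,"rz":0}]' >/dev/null
python3 - <<'E'
from h import *
plan(*TCH(29),26,1.05)
E
```

```text
t 31.9 pos [ 506.  -163.8   67. ] F [-0.2  0.8 -1.5] w 35.3 jaw 1.02 tilt [-0.0002  0.0005]
 now-frame shift mm [-0.1  0.1 41. ]  turn rz -0.03  shift after turn [-0.1  0.1 41. ]
```

```bash

python3 -m jog '[{"claw":0.02,"x":0,"y":0,"z":0.01,"rx":0,"ry":0,"rz":0},{"claw":0.02,"x":0,"y":0,"z":0.01,"rx":0,"ry":0,"rz":0},{"claw":0.02,"x":0,"y":0,"z":0.008,"rx":0,"ry":0,"rz":0},{"claw":0.02,"x":0,"y":0,"z":0.006,"rx":0,"ry":0,"rz":0},{"claw":0.02,"x":0,"y":0,"z":0.003,"rx":0,"ry":0,"rz":0},{"claw":0.02,"x":0,"y":0,"z":0.002,"rx":0,"ry":0,"rz":0},{"claw":0.02,"x":0,"y":0,"z":0.001,"rx":0,"ry":0,"rz":0},{"claw":0.02,"x":0,"y":0,"z":0.001,"rx":0,"ry":0,"rz":0},{"claw":0.02,"x":0,"y":0,"z":0,"rx":0,"ry":0,"rz":0},{"claw":0.02,"x":0,"y":0,"z":0,"rx":0,"ry":0,"rz":0}]'
```

```text
time_s: 33.15
position: [506.0, -163.8, 26.7]
tcp_rot: [2.201, 2.241, 0.0]
force: [-3.9, 0.9, 5.2]
width: 0.4
```

```bash

python3 -m jog '[{"claw":0.0875,"x":0,"y":0,"z":0,"rx":0,"ry":0,"rz":0},{"claw":0.0875,"x":0,"y":0,"z":0,"rx":0,"ry":0,"rz":0},{"claw":0.0875,"x":0,"y":0,"z":0,"rx":0,"ry":0,"rz":0},{"claw":0.0875,"x":0,"y":0,"z":0,"rx":0,"ry":0,"rz":0},{"claw":0.0875,"x":0,"y":0,"z":-0.01,"rx":0,"ry":0,"rz":0},{"claw":0.0875,"x":0,"y":0,"z":-0.03,"rx":0,"ry":0,"rz":0},{"claw":0.0875,"x":0,"y":0,"z":-0.04,"rx":0,"ry":0,"rz":0},{"claw":0.0875,"x":0,"y":0,"z":-0.04,"rx":0,"ry":0,"rz":-3.2},{"claw":0.0875,"x":0,"y":0,"z":0,"rx":0,"ry":0,"rz":-3.3},{"claw":0.0875,"x":0,"y":0,"z":0,"rx":0,"ry":0,"rz":-3.3}]' >/dev/null
python3 - <<'E'
from h import *
plan(586.5,100.2,146,10.8)
E
```

```text
t 34.4 pos [ 506.3 -163.9  147.4] F [-0.3  1.  -0.1] w 87.7 jaw 10.94 tilt [-0.0014  0.0022]
 now-frame shift mm [244.1 128.8   1.4]  turn rz 0.14  shift after turn [244.4 128.2   1.4]
```

```bash

python3 -m jog '[{"claw":0.0875,"x":0.0305,"y":0.016,"z":0,"rx":0,"ry":0,"rz":0},{"claw":0.0875,"x":0.0305,"y":0.016,"z":0,"rx":0,"ry":0,"rz":0},{"claw":0.0875,"x":0.0305,"y":0.016,"z":0,"rx":0,"ry":0,"rz":0},{"claw":0.0875,"x":0.0305,"y":0.016,"z":0,"rx":0,"ry":0,"rz":0},{"claw":0.0875,"x":0.0305,"y":0.016,"z":0,"rx":0,"ry":0,"rz":0},{"claw":0.0875,"x":0.0305,"y":0.016,"z":0,"rx":0,"ry":0,"rz":0},{"claw":0.0875,"x":0.0305,"y":0.016,"z":0,"rx":0,"ry":0,"rz":0},{"claw":0.0875,"x":0.0205,"y":0.0109,"z":0,"rx":0,"ry":0,"rz":0},{"claw":0.0875,"x":0.0104,"y":0.0054,"z":0,"rx":0,"ry":0,"rz":0},{"claw":0.0875,"x":0,"y":0,"z":0,"rx":0,"ry":0,"rz":0}]' >/dev/null
python3 -m jog '[{"claw":0.0875,"x":0,"y":0,"z":0.01,"rx":0,"ry":0,"rz":0},{"claw":0.0875,"x":0,"y":0,"z":0.02,"rx":0,"ry":0,"rz":0},{"claw":0.0875,"x":0,"y":0,"z":0.01,"rx":0,"ry":0,"rz":0},{"claw":0.0875,"x":0,"y":0,"z":0,"rx":0,"ry":0,"rz":0},{"claw":0.0875,"x":0,"y":0,"z":0,"rx":0,"ry":0,"rz":0},{"claw":0.0875,"x":0,"y":0,"z":0,"rx":0,"ry":0,"rz":0},{"claw":0.0875,"x":0,"y":0,"z":0,"rx":0,"ry":0,"rz":0},{"claw":0.0875,"x":0,"y":0,"z":0,"rx":0,"ry":0,"rz":0},{"claw":0.0875,"x":0,"y":0,"z":0,"rx":0,"ry":0,"rz":0},{"claw":0.0875,"x":0,"y":0,"z":0,"rx":0,"ry":0,"rz":0}]' >/dev/null
python3 - <<'E'
from h import *
plan(586.5,100.2,26.5,10.8)
for a,uv in blobs(ctrl.capture("side"),"green"):
   print(a,uv.round(1),back("side",uv,66)[0].round(1))
E
```

```text
t 36.9 pos [585.9 100.5 105.6] F [ 0.1  0.2 -0.3] w 87.9 jaw 10.83 tilt [ 0. -0.]
 now-frame shift mm [-0.4  0.5 79.1]  turn rz 0.03  shift after turn [-0.4  0.5 79.1]
43 [216.6 178.6] [516.5  89.4  66. ]
119 [295.5 266.3] [ 505.1 -164.3   66. ]
```

```bash

python3 -m jog '[{"claw":0.0875,"x":0,"y":0,"z":0.02,"rx":0,"ry":0,"rz":0},{"claw":0.0875,"x":0,"y":0,"z":0.025,"rx":0,"ry":0,"rz":0},{"claw":0.0875,"x":0,"y":0,"z":0.02,"rx":0,"ry":0,"rz":0},{"claw":0.0875,"x":0,"y":0,"z":0.01,"rx":0,"ry":0,"rz":0},{"claw":0.0875,"x":0,"y":0,"z":0.004,"rx":0,"ry":0,"rz":0},{"claw":0.02,"x":0,"y":0,"z":0,"rx":0,"ry":0,"rz":0},{"claw":0.02,"x":0,"y":0,"z":0,"rx":0,"ry":0,"rz":0},{"claw":0.02,"x":0,"y":0,"z":0,"rx":0,"ry":0,"rz":0},{"claw":0.02,"x":0,"y":0,"z":0,"rx":0,"ry":0,"rz":0},{"claw":0.02,"x":0,"y":0,"z":0,"rx":0,"ry":0,"rz":0}]' 
python3 -m jog '[{"claw":0.02,"x":0,"y":0,"z":0,"rx":0,"ry":0,"rz":0},{"claw":0.02,"x":0,"y":0,"z":-0.01,"rx":0,"ry":0,"rz":0},{"claw":0.02,"x":0,"y":0,"z":-0.025,"rx":0,"ry":0,"rz":0},{"claw":0.02,"x":0,"y":0,"z":-0.035,"rx":0,"ry":0,"rz":0},{"claw":0.02,"x":0,"y":0,"z":-0.03,"rx":0,"ry":0,"rz":2.4},{"claw":0.02,"x":0,"y":0,"z":-0.02,"rx":0,"ry":0,"rz":2.4},{"claw":0.02,"x":0,"y":0,"z":0,"rx":0,"ry":0,"rz":2.5},{"claw":0.02,"x":0,"y":0,"z":0,"rx":0,"ry":0,"rz":2.5},{"claw":0.02,"x":0,"y":0,"z":0,"rx":0,"ry":0,"rz":0},{"claw":0.02,"x":0,"y":0,"z":0,"rx":0,"ry":0,"rz":0}]' >/dev/null
python3 - <<'E'
from h import *
plan(*TCH(87),146,1.05)
for a,uv in blobs(ctrl.capture("side"),"blue"):
   if 60<uv[1]<200: print(a,uv.round(1),back("side",uv,66+120)[0].round(1))
E
```

```text
time_s: 38.2
position: [586.0, 100.4, 26.8]
tcp_rot: [2.002, 2.421, 0.0]
force: [-0.3, -0.2, -0.4]
width: 0.464
t 39.45 pos [585.9 100.4 146.8] F [ 0.3  0.4 -1.6] w 34.1 jaw 1.08 tilt [-0.  0.]
 now-frame shift mm [-204.8  -84.7    0.8]  turn rz 0.03  shift after turn [-204.8  -84.7    0.8]
4355 [313.1 123.8] [667.7  -8.1 186. ]
61 [241.3 113.2] [584.6  97.6 186. ]
54 [234.1 190.1] [454.3 -75.8 186. ]
```

```bash

python3 -m jog '[{"claw":0.02,"x":-0.0256,"y":-0.0106,"z":0,"rx":0,"ry":0,"rz":0},{"claw":0.02,"x":-0.0256,"y":-0.0106,"z":0,"rx":0,"ry":0,"rz":0},{"claw":0.02,"x":-0.0256,"y":-0.0106,"z":0,"rx":0,"ry":0,"rz":0},{"claw":0.02,"x":-0.0256,"y":-0.0106,"z":0,"rx":0,"ry":0,"rz":0},{"claw":0.02,"x":-0.0256,"y":-0.0106,"z":0,"rx":0,"ry":0,"rz":0},{"claw":0.02,"x":-0.0256,"y":-0.0106,"z":0,"rx":0,"ry":0,"rz":0},{"claw":0.02,"x":-0.0256,"y":-0.0106,"z":0,"rx":0,"ry":0,"rz":0},{"claw":0.02,"x":-0.0171,"y":-0.007,"z":0,"rx":0,"ry":0,"rz":0},{"claw":0.02,"x":-0.0085,"y":-0.0035,"z":0,"rx":0,"ry":0,"rz":0},{"claw":0.02,"x":0,"y":0,"z":0,"rx":0,"ry":0,"rz":0}]' >/dev/null
python3 -m jog '[{"claw":0.02,"x":0,"y":0,"z":0,"rx":0,"ry":0,"rz":0},{"claw":0.02,"x":0,"y":0,"z":0.02,"rx":0,"ry":0,"rz":0},{"claw":0.02,"x":0,"y":0,"z":0.03,"rx":0,"ry":0,"rz":0},{"claw":0.02,"x":0,"y":0,"z":0.02,"rx":0,"ry":0,"rz":0},{"claw":0.02,"x":0,"y":0,"z":0.01,"rx":0,"ry":0,"rz":0},{"claw":0.02,"x":0,"y":0,"z":0,"rx":0,"ry":0,"rz":0},{"claw":0.02,"x":0,"y":0,"z":0,"rx":0,"ry":0,"rz":0},{"claw":0.02,"x":0,"y":0,"z":0,"rx":0,"ry":0,"rz":0},{"claw":0.02,"x":0,"y":0,"z":0,"rx":0,"ry":0,"rz":0},{"claw":0.02,"x":0,"y":0,"z":0,"rx":0,"ry":0,"rz":0}]' >/dev/null
python3 - <<'E'
from h import *
plan(*TCH(87),26,1.05)
E
```

```text
t 42.0 pos [ 505.1 -105.9   67. ] F [-0.5  0.3 -0.7] w 33.9 jaw 1.02 tilt [-0.0001  0.0005]
 now-frame shift mm [ 0.  -0.1 41. ]  turn rz -0.03  shift after turn [ 0.  -0.1 41. ]
```

```bash

python3 -m jog '[{"claw":0.02,"x":0,"y":0,"z":0.01,"rx":0,"ry":0,"rz":0},{"claw":0.02,"x":0,"y":0,"z":0.01,"rx":0,"ry":0,"rz":0},{"claw":0.02,"x":0,"y":0,"z":0.008,"rx":0,"ry":0,"rz":0},{"claw":0.02,"x":0,"y":0,"z":0.006,"rx":0,"ry":0,"rz":0},{"claw":0.02,"x":0,"y":0,"z":0.003,"rx":0,"ry":0,"rz":0},{"claw":0.02,"x":0,"y":0,"z":0.002,"rx":0,"ry":0,"rz":0},{"claw":0.02,"x":0,"y":0,"z":0.001,"rx":0,"ry":0,"rz":0},{"claw":0.02,"x":0,"y":0,"z":0.001,"rx":0,"ry":0,"rz":0},{"claw":0.02,"x":0,"y":0,"z":0,"rx":0,"ry":0,"rz":0},{"claw":0.02,"x":0,"y":0,"z":0,"rx":0,"ry":0,"rz":0}]'
```

```text
time_s: 43.25
position: [505.2, -105.9, 26.7]
tcp_rot: [2.201, 2.241, 0.0]
force: [-2.2, 0.6, 6.1]
width: 0.388
```

Contact. Release, rise, then move aside for the final look.

```bash

python3 -m jog '[{"claw":0.0875,"x":0,"y":0,"z":0,"rx":0,"ry":0,"rz":0},{"claw":0.0875,"x":0,"y":0,"z":0,"rx":0,"ry":0,"rz":0},{"claw":0.0875,"x":0,"y":0,"z":0,"rx":0,"ry":0,"rz":0},{"claw":0.0875,"x":0,"y":0,"z":0,"rx":0,"ry":0,"rz":0},{"claw":0.0875,"x":0,"y":0,"z":-0.01,"rx":0,"ry":0,"rz":0},{"claw":0.0875,"x":0,"y":0,"z":-0.03,"rx":0,"ry":0,"rz":0},{"claw":0.0875,"x":0,"y":0,"z":-0.04,"rx":0,"ry":0,"rz":0},{"claw":0.0875,"x":0,"y":0,"z":-0.04,"rx":0,"ry":0,"rz":0},{"claw":0.0875,"x":0.02,"y":0,"z":0,"rx":0,"ry":0,"rz":0},{"claw":0.0875,"x":0.03,"y":0,"z":0,"rx":0,"ry":0,"rz":0}]' >/dev/null
python3 -m jog '[{"claw":0.0875,"x":0.04,"y":0,"z":0,"rx":0,"ry":0,"rz":0},{"claw":0.0875,"x":0.04,"y":0,"z":0,"rx":0,"ry":0,"rz":0},{"claw":0.0875,"x":0.04,"y":0,"z":0,"rx":0,"ry":0,"rz":0},{"claw":0.0875,"x":0.04,"y":0,"z":0,"rx":0,"ry":0,"rz":0},{"claw":0.0875,"x":0.04,"y":0,"z":0,"rx":0,"ry":0,"rz":0},{"claw":0.0875,"x":0.03,"y":0,"z":0,"rx":0,"ry":0,"rz":0},{"claw":0.0875,"x":0.02,"y":0,"z":0,"rx":0,"ry":0,"rz":0},{"claw":0.0875,"x":0,"y":0,"z":0,"rx":0,"ry":0,"rz":0},{"claw":0.0875,"x":0,"y":0,"z":0,"rx":0,"ry":0,"rz":0},{"claw":0.0875,"x":0,"y":0,"z":0,"rx":0,"ry":0,"rz":0}]'
python3 - <<'E'
from h import *
for n in P:
    im=ctrl.capture(n)
    for c in HUE:
        for a,uv in blobs(im,c):
            X=back(n,uv,66)[0]
            if 480<X[0]<540 and -310<X[1]<-80: print(n,c,a,X.round(1))
    if n=="side": cv2.imwrite("pics/end.png",cv2.resize(im[180:384,200:420],(647,600))[:,:,::-1])
E
```

```text
time_s: 45.75
position: [499.8, 193.1, 145.8]
tcp_rot: [2.203, 2.24, -0.0]
force: [0.6, 0.3, 0.5]
width: 0.994
top yellow 40 [ 507.6 -278.3   66. ]
top red 45 [ 507.2 -221.3   66. ]
top green 13 [ 505.6 -166.7   66. ]
top blue 35 [ 505.1 -105.2   66. ]
side yellow 166 [ 506.7 -279.1   66. ]
side red 153 [ 506.8 -221.9   66. ]
side green 119 [ 505.1 -164.3   66. ]
side blue 101 [ 504.6 -106.6   66. ]
```

View pics/end.png

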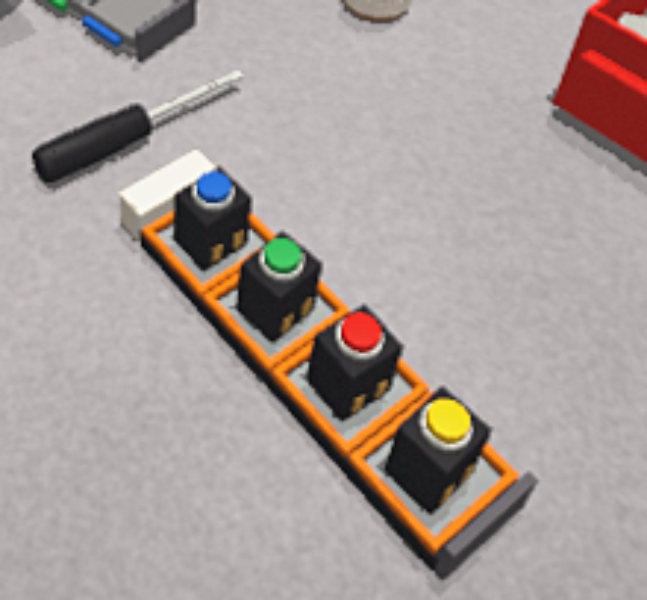

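All four switches stand upright inside their pockets: blue beside the white end (214,187), then green (283,255), red (361,332) and yellow furthest (448,420).

```bash
python3 -c "
from rig import ctrl
print(ctrl.sign_off())"
```

```text
the job is handed in; nothing more can be done
None
```

All four switches are in the carrier in reverse order, and the job is handed in at about 46 s. From the carrier's white end they run blue, green, red, yellow. Yellow had been nearest the rack's white end.

- **Placing:** each switch was lowered until the wrist force showed contact at about 5–6 N, then released, so none was dropped.
- **Final checks:** the last picture shows all four upright inside their pockets with the robot clear. Button positions in both views are within about 3 mm of the pocket centres. The largest gap is green in the top view, where only a few pixels were detected; the side view puts it within 1 mm.
- **Slips:** my first move command was refused for missing fields and moved nothing. I also mistyped the claw value in one row while travelling with empty fingers, which did no harm.
- **Look-alikes:** the orange look-alike and the spare black blocks were not touched.

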